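# Close a bonding jig over a back plate

## Robot

A 6-joint arm with a two-finger parallel gripper is mounted at the origin on the work surface. World frame = base frame: x ahead of the robot, y to its left, z up, the work surface at z = 0. Lengths are in m, angles in rad, forces in N, time in s.
With the tool pointing down it reaches from about 0.4 to 0.825 m from the base axis. Payload 7 kg.
Tool frame: the origin (TCP) lies where the fingers leave the gripper's body, on its centre line; the fingertips stand 73 mm ahead of it and the grasp point (between the pads) lies 54 mm ahead of it (ctrl.grip_depth is the z of the grasp point in the tool frame, in m); z points along the fingers, y is the line along which they close (so a half turn about z gives the same grasp; the last joint's range is limited). The gripper opens to 85 mm and grips with 20 to 120 N. Pads are 22 mm wide; open, the fingers measure 114 mm over their backs; the gripper's body (76 mm by 85 mm) begins 54 mm behind the grasp point. The pads swing forward as they close: fully open they stand 13 mm farther back than shut.
Start: joints at [-0.982, 0.359, 0.012, 0, -1.224, -0.288], TCP at [0.2, -0.645, 0.304] pointing down, gripper open.
Joint ranges: [-3.07, 3.07], [-1.43, 2.12], [-1.02, 1.25], [-3.03, 1.67], [-3.05, -0], [-3.03, 3.03]. Speed limits (rad/s): [2.39, 2.39, 3.01, 3.14, 3.14, 3.14].

## Interface

Orientations are given as a unit quaternion [x, y, z, w].
In Python, from cell import ctrl gives the robot as it stands.
- The arm moves only by the tool carry_out, never from a script. Its argument "moves" is one flat list of numbers, 4 for each row, row after row: the shift along the world's x, y, z in cm, then the turn about the world's z in degrees. In form: [x, y, z, twist, x, y, z, twist, ...]. A call has exactly 5 rows; each row shifts and turns the commanded pose from where the row before left it; what a row does not reach is not made up. A row lasts 1/8 s, in which the tool goes at most 62.5 mm and 10.7 degrees, less where a joint would pass 70% of its speed; a pose out of reach is approached as far as the arm can. A call is refused whole if a number of a shift passes 6.25 or a number of a turn 10.7, either way. A call with a gripper value outside its range is refused whole. "claw" is the opening in per cent of the stroke, from 0 (shut) to 100 (fully open), set as the call begins (left out, the last holds). The fingers move at their own pace and stop on an object; "squeeze" is the grip in N (left out, the last holds). Time passes only in rows, so rows that do not move let the fingers close, or fill a call up. It gives the time, the measured TCP pose, the force, the opening and the grip force at its end, in the units of the state.
- ctrl.observe(): the state, without advancing time (a new reading comes with each control period).
- ctrl.camera(name): name is "scene" or "top" or "wrist"; returns the picture (480x640x3 uint8, red, green, blue); there is no depth.
- ctrl.calibration(name): a dict with "intrinsics" (3x3 intrinsics, pixels), "R" (3x3) and "t" (3): a world point X has camera coordinates R X + t. Camera axes: x right, y down, z forward; pixel columns grow to the right and rows downward; lengths in m; the calibration is good to about 2 mm. The wrist camera is an equidistant fisheye: a pixel r from the principal point sees the ray r / f radians off the axis. A picture is of the moment at which its call begins: read the wrist's pose just before it. calibration takes no time and is no camera call; for the wrist camera it gives the pose at the moment of the call.
- ctrl.finish_job(): hands the job in; it is judged then, once.
The state is a dict: "clock": time; "qpos": joint angles; "qd": joint speeds; "tau": joint torques, N m; "position": TCP position; "tcp_rot": TCP orientation; "contact_force": force on the tool from outside, world axes, zero at the start; "moment": the same for the moment, N m; "gripper_width": finger opening in m; "finger_force": force on a finger pad.
Only numpy, scipy, OpenCV 4.12 (cv2) and the standard library are available. Lean on these libraries where they do the work, as an engineer would, in place of code of your own. Each camera call takes 0.05 s, during which the arm holds its last target. There are 200 camera calls.

## Task

The grey folding cover of the bonding jig hangs half open. Fold it back past upright, lay the loose black back plate squarely on the black housing in the jig with all its edges flush, fold the cover down flat onto the plate, and only then stand the steel weight on the ring marked in the middle of the closed cover. Leave the other things on the bench where they are, and set the weight down rather than dropping it.

Things in the scene. Friction and masses are not known exactly. Their poses are not given: they have to be found in the camera images.
- jig: Fixed bonding jig: aluminium base 130 (x) x 190 (y) x 8 mm, a black housing block 50 (x) x 90 (y) mm in its middle, its top 30 mm above the bench. Two steel hinge posts 51 mm tall, 12 mm wide, at jig x = +-58, y = +80 mm. Origin: under the base's centre; x along the hinge, +y from the housing to the hinge. May be turned 20 degrees either way.
- cover (a joint): Cover angle, rad. 0 = closed flat (underside 45 mm above the bench, resting on the plate), pi/2 = upright, more = leaning back, stop at 1.95. The stiff hinge stays at any angle; about 3 to 5 N at the free edge moves it. Plain grey panel without handle, 100 mm wide, 6 mm thick, from 5 to 145 mm from the hinge axis; closed, it reaches to jig -y over the housing.
- hinge_mid (a point): Middle of the hinge axis, 75 mm to jig +y of the housing's centre and 45 mm above the bench, in the plane of the cover's underside; the axis runs along the jig's x.
- cover_mid (a point): Centre of the ring (72 mm across) marked on the cover's upper face (the upper face when closed), 75 mm from the hinge axis. Its frame moves with the cover; z is the outward normal of that face.
- seat (a point): Centre of the housing's top face (50 x 90 mm, long side along jig y), 30 mm above the bench; axes as the jig's.
- plate: Loose black back plate, 50 (x) x 90 (y) x 15 mm, 80 g or so, lying flat on the bench, same outline as the housing, four grey dots on top; either way round is right. Origin: centre of its underside.
- weight: Loose steel weight standing on the bench: round base 62 mm across and 24 mm high, with a round knob 26 mm across on top up to 55 mm height; about 0.55 kg. Origin: centre of its underside, z up its axis.
- dropper: white plastic dropper bottle, 40 mm across, 115 mm tall, loose; origin under its centre; to be left alone
- amber: small amber dropper bottle, 36 mm across, 95 mm tall, loose; origin under its centre; to be left alone
- jar: white jar with red cap, 72 mm across, 85 mm tall, loose; origin under its centre; to be left alone
- frame_a: loose black plastic C-shaped frame, about 110 mm across, 12 mm thick, lying flat; origin on the bench near the middle of the C; to be left alone
- frame_b: another such C-shaped frame; to be left alone
- frame_c: another such C-shaped frame; to be left alone
- spatula: spatula 180 mm long lying on the bench; origin under its middle; to be left alone
Things that resemble listed ones, but are neither listed nor needed, are in the scene too. Leave any pink look-alike of the plate alone.

How it is judged:
By the outcome, as a careful person would: the job done as asked, in the order asked, and still so for the second after the job is handed in, with the robot touching nothing.
It also fails if it takes over 72 s, if anything falls off the work surface, if the arm or the gripper's body presses on something with over 40 N, if the wrist force passes 120 N, or if a joint passes its speed limit or range.

## Working session

There is one attempt and no reset: what is moved stays moved. The work goes in short steps, Python scripts to look and compute and a tool call to move; the robot and the scene stay as the last step left them, time stands still between calls to the robot, and variables do not carry over. Pictures are saved under pics/ and viewed, at most 10 in all, crops included, and the job is handed in when it is done.

Besides the shell and the picture viewer there is one more tool, called by a JSON object that holds its "op" and its "data". carry_out: Moves the arm, as the interface text tells. Its arguments: {"type":"object","properties":{"moves":{"type":"array","items":{"type":"number"}},"claw":{"type":"number"},"squeeze":{"type":"number"}},"required":["moves"]}

```bash
mkdir -p pics; ls; python3 - <<'E'
from cell import ctrl
import cv2,numpy as np
s=ctrl.observe();print(s)
for n in("scene","top"):
    im=ctrl.camera(n);cv2.imwrite(f"pics/{n}0.png",im[:,:,::-1])
for n in("scene","top","wrist"):
    print(n,ctrl.calibration(n))
E
```

```text
pics
{'clock': 0.0, 'qpos': array([-9.81902987e-01,  3.59398782e-01,  1.10660373e-02, -3.34502814e-04,
       -1.22408328e+00, -2.88128065e-01]), 'qd': array([-0.00141182, -0.00091719,  0.00037154,  0.00025381,  0.00042764,
       -0.00066533]), 'tau': array([ 1.73938690e-03, -5.83328247e+01,  2.93419629e+01,  6.93661675e+00,
       -5.90058655e-03,  1.26850662e-05]), 'position': array([ 0.19986685, -0.64436326,  0.30296182]), 'tcp_rot': array([-1.49760094e-01,  9.88722020e-01,  7.99993219e-04, -2.01480443e-04]), 'contact_force': array([0.76981709, 0.08073592, 0.31129801]), 'moment': array([0.03232707, 0.04120421, 0.01997651]), 'finger_force': 0.0, 'gripper_width': 0.08558404782072608}
scene {'intrinsics': array([[560.14669221,   0.        , 321.0610998 ],
       [  0.        , 560.14669221, 243.81705386],
       [  0.        ,   0.        ,   1.        ]]), 'R': array([[-0.90659298,  0.42190374,  0.00929483],
       [ 0.31701531,  0.69541481, -0.64490273],
       [-0.27855064, -0.58171769, -0.76420814]]), 't': array([ 0.5053924 , -0.11929033,  1.58382732])}
top {'intrinsics': array([[497.59252349,   0.        , 314.32367516],
       [  0.        , 497.59252349, 227.19049469],
       [  0.        ,   0.        ,   1.        ]]), 'R': array([[ 0.01981038, -0.99975544, -0.00982893],
       [-0.9908995 , -0.01832388, -0.13335071],
       [ 0.133138  ,  0.01238121, -0.99102017]]), 't': array([0.01008149, 0.52785352, 1.03271414])}
wrist {'intrinsics': array([[371.64829954,   0.        , 316.26995796],
       [  0.        , 371.64829954, 239.77532896],
       [  0.        ,   0.        ,   1.        ]]), 'R': array([[-0.2977387 ,  0.95464661,  0.00122879],
       [ 0.91155809,  0.28391728,  0.29741022],
       [ 0.28357278,  0.08967065, -0.954749  ]]), 't': array([ 0.67410066, -0.03753081,  0.37920028])}
```

View pics/scene0.png

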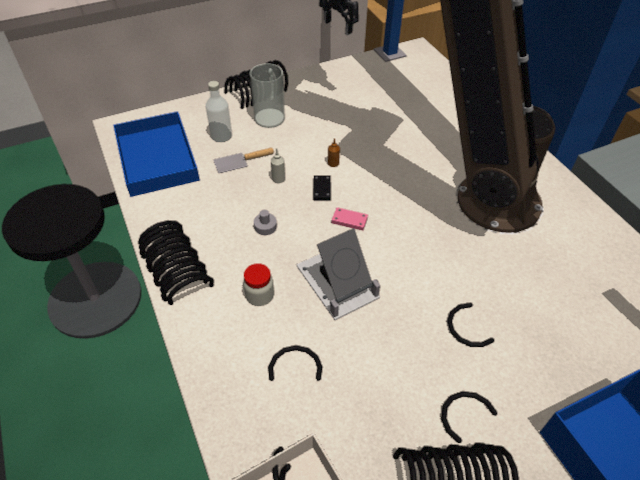

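View pics/top0.png

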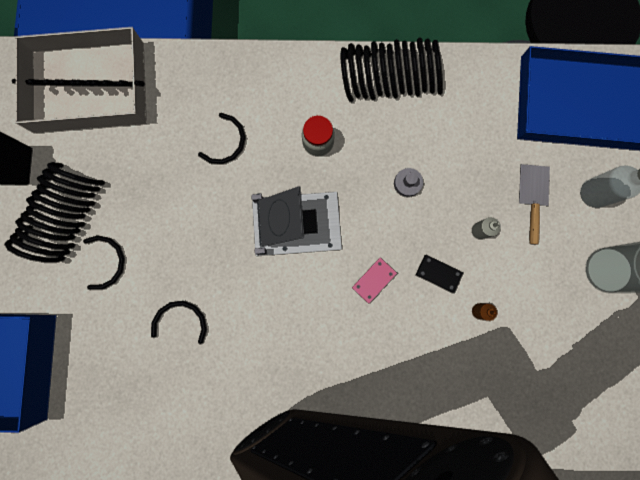

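The scene view shows the jig at (338,275) and the top view shows it at (297,222), with the hinge on the world +y side and the cover half open. There are two plate candidates. The black one is at top (440,273) / scene (322,187), and the pink one is at top (375,280) / scene (350,218). The black one fits the description: black with four grey dots. The pink one is the look-alike. The weight is at top (408,182) / scene (265,222).

```bash
cat > h.py <<'E'
import cv2,numpy as np
from cell import ctrl
def ray(c,uv):
    K,R,t=[np.asarray(c[k]) for k in("intrinsics","R","t")]
    x=(np.asarray(uv,float)-K[:2,2])/K[0,0]
    if c.get("fish"):
        r=np.hypot(*x); d=np.array([*(x*np.sin(r)/max(r,1e-9)),np.cos(r)])
    else: d=np.array([*x,1.])
    d=R.T@d; return -R.T@t, d/np.linalg.norm(d)
def plane(c,uv,z):
    o,d=ray(c,uv); return o+d*(z-o[2])/d[2]
def tri(*cu):
    A=0;b=0;rs=[ray(*q) for q in cu]
    for o,d in rs:
        P=np.eye(3)-np.outer(d,d);A=A+P;b=b+P@o
    X=np.linalg.solve(A,b)
    return X,max(np.linalg.norm((np.eye(3)-np.outer(d,d))@(X-o)) for o,d in rs)
def cal(n):
    c=dict(ctrl.calibration(n)); c["fish"]=n=="wrist"; return c
def proj(c,X):
    p=c["R"]@np.asarray(X)+c["t"];K=c["intrinsics"]
    if c.get("fish"):
        r=np.hypot(p[0],p[1]);return p[:2]/r*np.arctan2(r,p[2])*K[0,0]+K[:2,2]
    return p[:2]/p[2]*K[0,0]+K[:2,2]
def blob(mask,near,rad=60):
    n,l,s,ce=cv2.connectedComponentsWithStats(mask.astype(np.uint8))
    k=[i for i in range(1,n) if s[i,4]>20 and np.hypot(*(ce[i]-near))<rad]
    k=max(k,key=lambda i:s[i,4]); return (l==k).astype(np.uint8),ce[k],s[k]
def quad(m):
    c=max(cv2.findContours(m,cv2.RETR_EXTERNAL,cv2.CHAIN_APPROX_NONE)[0],key=cv2.contourArea)
    return cv2.minAreaRect(c),c
E
python3 - <<'E'
from h import *
T=cv2.imread("pics/top0.png");S=cv2.imread("pics/scene0.png");ct,cs=cal("top"),cal("scene")
mt,a,st=blob(cv2.morphologyEx((T.max(2)<60).astype(np.uint8),cv2.MORPH_CLOSE,np.ones((5,5))),(440,273),15)
ms,b,ss=blob(cv2.morphologyEx((S.max(2)<60).astype(np.uint8),cv2.MORPH_CLOSE,np.ones((5,5))),(322,187),15)
print(a,st,b,ss);print("plate tri",tri((ct,a),(cs,b)),"plane",plane(ct,a,.015))
(r,c)=quad(mt);w=np.array([plane(ct,p,.015)[:2] for p in cv2.boxPoints(r)]);print(w,[np.linalg.norm(w[i]-w[i-1]) for i in range(4)],[np.degrees(np.arctan2(*(w[i]-w[i-1])[::-1])) for i in range(4)])
A=cv2.resize(T[170:310,240:480],None,fx=3.3,fy=3.3,interpolation=cv2.INTER_CUBIC)[:,:800]
cv2.imwrite("pics/cropT.png",A[:600])
B=cv2.resize(S[160:325,235:395],None,fx=3.6,fy=3.6,interpolation=cv2.INTER_CUBIC);cv2.imwrite("pics/cropS.png",B)
E
```

```text
[439.11954262 273.35862786] [416 255  47  38 962] [321.5 187.5] [314 176  16  24 384]
plate tri (array([ 0.43650962, -0.25364031,  0.00578088]), np.float64(0.0014886999075942088)) plane [ 0.43487826 -0.25053094  0.015     ]
[[ 0.43204695 -0.19873735]
 [ 0.47663045 -0.22034485]
 [ 0.43806109 -0.30296464]
 [ 0.39393238 -0.28104814]] [np.float64(0.0907071477204601), np.float64(0.04954363533236252), np.float64(0.09117908530179605), np.float64(0.04927144953838469)] [np.float64(65.15318303479987), np.float64(-25.857252794919784), np.float64(-115.02455518153134), np.float64(153.58873662437145)]
```

View pics/cropT.png

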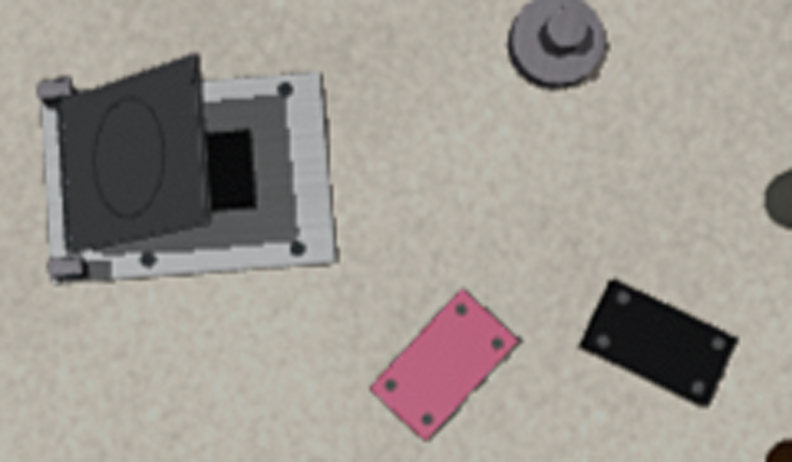

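View pics/cropS.png

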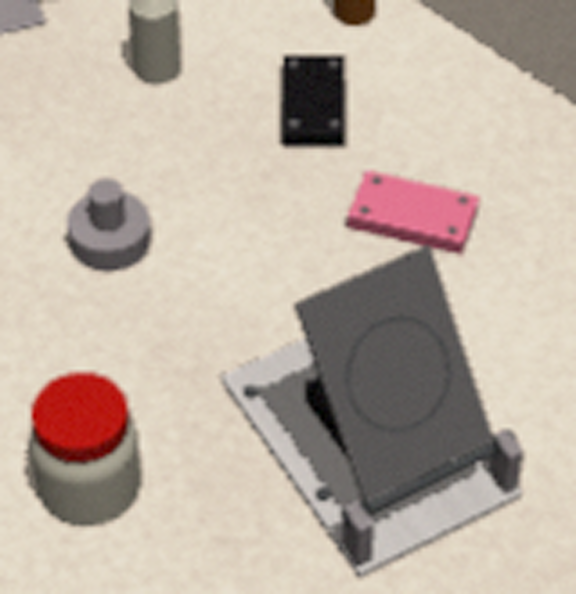

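The crops confirm it: black plate with four grey dots at right, pink look-alike left of it, weight with a knob, jig hinge towards +y. Now the jig, cover, plate and weight get triangulated.

```bash
python3 - <<'E'
from h import *
ct,cs=cal("top"),cal("scene")
t=lambda x,y:(x/3.3+240-.35,y/3.3+170-.35)
s=lambda x,y:(x/3.6+235-.36,y/3.6+160-.36)
np.set_printoptions(precision=4,suppress=True)
P={}
for n,a,b in [("free1(+x)",t(199,56),s(298,303)),("free2",t(211,219),s(432,250)),("post+x",t(55,84),s(355,508)),("post-x",t(68,263),s(507,435)),
 ("knobtop",t(570,22),s(106,185)),("dot1",t(623,297),s(334,124)),("dot2",t(719,343),s(336,64)),("dot3",t(698,387),s(293,64)),("dot4",t(603,341),s(294,124)),("base-y+x",t(322,73),s(224,376))]:
    P[n],e=tri((ct,a),(cs,b));print(n,P[n],round(e,4))
B=[plane(ct,t(*p),.008) for p in [(322,73),(338,262),(54,284)]];print(B,[np.linalg.norm(B[i]-B[i+1]) for i in(0,1)])
e=B[0]-B[1];e2=B[2]-B[1];print("yaw",np.degrees(np.arctan2(e[1],e[0])),np.degrees(np.arctan2(-e2[0],e2[1])),"centre",(B[0]+B[2])/2)
print("weight base?",plane(ct,t(556,42),.024), "knob at .055",plane(ct,t(570,22),.055))
E
```

```text
free1(+x) [0.5899 0.0476 0.1562] 0.0004
free2 [0.493  0.0397 0.154 ] 0.0016
post+x [0.5923 0.1436 0.057 ] 0.0014
post-x [0.4763 0.1319 0.0562] 0.0005
knobtop [ 0.6366 -0.1857  0.0611] 0.0002
dot1 [ 0.4521 -0.2167  0.0252] 0.014
dot2 [ 0.4228 -0.2772  0.0264] 0.0151
dot3 [ 0.4208 -0.2888  0.0044] 0.0172
dot4 [ 0.4493 -0.2262  0.0048] 0.0166
base-y+x [ 0.6122 -0.0288  0.0049] 0.0001
[array([ 0.6116, -0.0288,  0.008 ]), array([ 0.4841, -0.0411,  0.008 ]), array([0.4659, 0.1468, 0.008 ])] [np.float64(0.12806212095307815), np.float64(0.18885337274877365)]
yaw 5.533405970114825 5.527566872342623 centre [0.5388 0.059  0.008 ]
weight base? [ 0.632  -0.1833  0.024 ] knob at .055 [ 0.6382 -0.1869  0.055 ]
```

The heights agree with the text: plate top (dots) at 15 mm, knob top near 55 mm, and the free edge 142 mm from the hinge at about 51°. Jig centre is (0.539, 0.059) with yaw 5.5°. Next I move to in front of the cover's free edge with the fingers shut.

{"op": "carry_out", "data": {"moves": [2.27, 4.2, 0, 5.22, 2.27, 4.2, 0, 5.22, 2.27, 4.2, 0, 5.22, 2.27, 4.2, 0, 5.22, 2.27, 4.2, 0, 5.22], "claw": 0, "squeeze": 40}}

```text
clock: 0.72
position: [0.3139, -0.4332, 0.3036]
tcp_rot: [-0.371, 0.929, 0.0, -0.0]
contact_force: [0.8, -0.5, -0.2]
gripper_width: -0.0
finger_force: 0.0
```

{"op": "carry_out", "data": {"moves": [2.27, 4.2, 0, 5.22, 2.27, 4.2, 0, 5.22, 2.27, 4.2, 0, 5.22, 2.27, 4.2, 0, 5.22, 2.27, 4.2, 0, 5.22]}}

```text
clock: 1.35
position: [0.4273, -0.2231, 0.3038]
tcp_rot: [-0.571, 0.821, 0.0, 0.0]
contact_force: [0.7, -0.5, 0.6]
gripper_width: -0.0003
finger_force: 0.0
```

{"op": "carry_out", "data": {"moves": [2.27, 4.2, 0, 5.22, 2.27, 4.2, 0, 5.22, 2.27, 4.2, 0, 5.22, 2.27, 4.2, 0, 5.22, 2.27, 4.2, 0, 5.22]}}

```text
clock: 1.98
position: [0.5408, -0.0131, 0.3038]
tcp_rot: [0.741, -0.671, -0.0, 0.0]
contact_force: [1.1, 0.1, 0.2]
gripper_width: -0.0001
finger_force: 0.0
```

{"op": "carry_out", "data": {"moves": [0, 0, -1.98, 0, 0, 0, -1.98, 0, 0, 0, -1.98, 0, 0, 0, -1.98, 0, 0, 0, -1.98, 0]}}

```text
clock: 2.6
position: [0.5402, -0.0147, 0.204]
tcp_rot: [0.74, -0.672, -0.0, 0.0]
contact_force: [0.2, 0.4, 0.4]
gripper_width: 0.0003
finger_force: 0.0
```

{"op": "carry_out", "data": {"moves": [-0.15, 1.5, 0, 0, -0.15, 1.5, 0, 0, -0.15, 1.5, 0, 0, -0.15, 1.5, 0.2, 0, -0.15, 1.5, 0.3, 0]}}

```text
clock: 3.22
position: [0.5333, 0.061, 0.2114]
tcp_rot: [0.741, -0.672, 0.001, -0.0]
contact_force: [0.9, -4.8, 3.9]
gripper_width: 0.0005
finger_force: 2.3
```

{"op": "carry_out", "data": {"moves": [-0.12, 1.2, 0.3, 0, -0.12, 1.2, 0.3, 0, -0.12, 1.2, 0.3, 0, -0.12, 1.2, 0, 0, -0.12, 1.2, 0, 0]}}

```text
clock: 3.85
position: [0.5284, 0.1214, 0.2232]
tcp_rot: [0.741, -0.671, 0.002, -0.002]
contact_force: [-3.9, -2.4, 24.2]
gripper_width: 0.0
finger_force: 0.0
```

{"op": "carry_out", "data": {"moves": [-0.06, 0.65, 0, 0, -0.06, 0.65, 0, 0, -0.06, 0.65, 0, 0, -0.06, 0.6, 0, 0, -0.06, 0.6, 0, 0]}}

```text
clock: 4.47
position: [0.5234, 0.1519, 0.2182]
tcp_rot: [0.74, -0.672, -0.0, 0.001]
contact_force: [1.3, -2.0, -1.7]
gripper_width: 0.0001
finger_force: 1.2
```

{"op": "carry_out", "data": {"moves": [0.3, -1.8, 0.5, 0, 0.3, -1.8, 0.5, 0, 0.3, -1.8, 0.5, 0, 0.3, -1.8, 0.5, 0, 0.3, -1.8, 0.5, 0], "claw": 100}}

```text
clock: 5.1
position: [0.5392, 0.0603, 0.2444]
tcp_rot: [0.74, -0.672, 0.0, -0.0]
contact_force: [0.6, 1.0, 0.4]
gripper_width: 0.0852
finger_force: 0.0
```

```bash
python3 - <<'E'
from h import *
np.set_printoptions(precision=4,suppress=True)
import pickle
c=cal("wrist");print(ctrl.observe()["position"]);W=ctrl.camera("wrist")[:,:,::-1];S=ctrl.camera("scene")[:,:,::-1]
cv2.imwrite("pics/w1.png",W);cv2.imwrite("pics/s1.png",S);pickle.dump(c,open("w1.pkl","wb"))
cv2.imwrite("pics/mix1.png",np.hstack([W,cv2.resize(S[180:340,260:420],(480,480))])[:, :1120][:, ::1] if 0 else cv2.resize(np.hstack([W,cv2.resize(S[180:340,260:420],(480,480))]),(800,343)))
print(proj(c,[.539,.059,.03]))
E
```

```text
[0.5392 0.0603 0.2444]
[316.688  223.1452]
```

View pics/mix1.png

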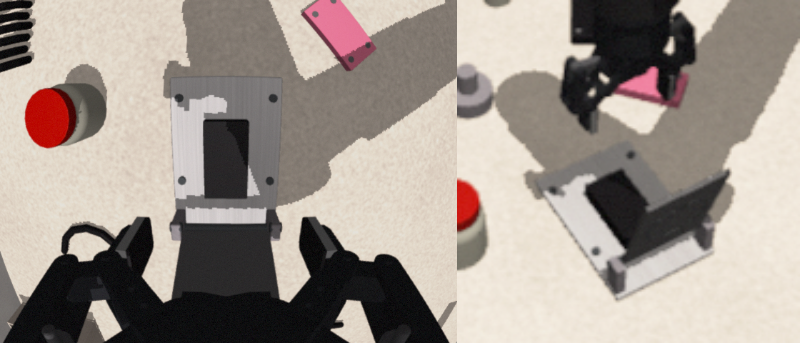

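The wrist view shows the cover leaning back past upright, with the housing top at about (316,222) in full pixels. I'll take a second view from another place for height on the way to the plate.

{"op": "carry_out", "data": {"moves": [-0.5, -2.0, 0, 0, -0.5, -2.0, 0, 0, -0.5, -2.0, 0, 0, -0.5, -2.0, 0, 0, -0.5, -2.0, 0, 0]}}

```text
clock: 5.82
position: [0.5135, -0.0396, 0.244]
tcp_rot: [0.74, -0.672, 0.0, -0.0]
contact_force: [-0.3, -0.2, -0.5]
gripper_width: 0.0854
finger_force: 0.0
```

```bash
cat > jig.py <<'E'
from h import *
import pickle
np.set_printoptions(precision=4,suppress=True)
c2=cal("wrist");W2=ctrl.camera("wrist")[:,:,::-1].copy();cv2.imwrite("pics/w2.png",W2);pickle.dump(c2,open("w2.pkl","wb"))
c1=pickle.load(open("w1.pkl","rb"));W1=cv2.imread("pics/w1.png")
def corners(c,W):
    p=proj(c,[.539,.059,.03]);m=(W.max(2)<75).astype(np.uint8)
    m,ce,s=blob(m,p,40);r,k=quad(m);print("mid",p,ce,s,r)
    ap=cv2.approxPolyDP(k,6,True)[:,0];print(ap.tolist());return ap
corners(c1,W1);corners(c2,W2)
a=W1[120:320,210:430];b=proj(c2,[.539,.059,.03]).astype(int);b=W2[max(0,b[1]-100):b[1]+100,b[0]-110:b[0]+110];print(b.shape,"b offset",max(0,int(proj(c2,[.539,.059,.03])[1])-100),int(proj(c2,[.539,.059,.03])[0])-110)
cv2.imwrite("pics/mix2.png",cv2.resize(np.vstack([x for x in(a,b)]) if 0 else np.hstack([a,b[:200]]),None,fx=1.8,fy=1.8,interpolation=cv2.INTER_CUBIC))
E
python3 jig.py
```

```text
mid [316.688  223.1452] [316.0181 221.2406] [ 285  167   64  111 6834] ((316.5, 222.0), (110.0, 63.0), 90.0)
[[286, 168], [286, 276], [344, 277], [348, 170]]
mid [276.7372 329.5672] [277.1007 322.5115] [ 246  276   60   96 5304] ((275.5, 323.5), (95.0, 59.0), 90.0)
[[251, 276], [253, 369], [304, 371], [304, 278]]
(200, 220, 3) b offset 229 166
```

View pics/mix2.png

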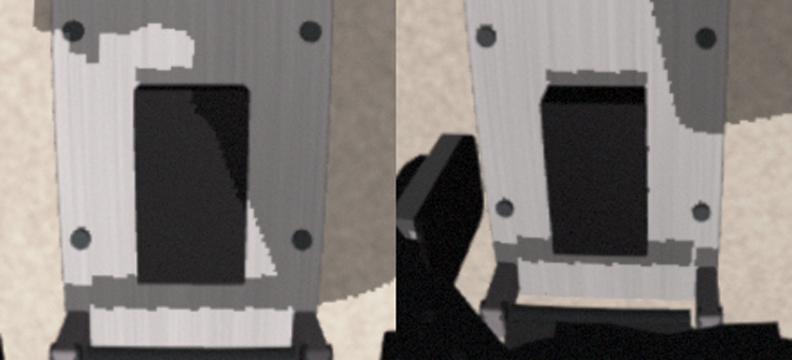

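The crops show the housing top face. In view 1 its corners are (135,88), (249,88), (245,283), (137,283). In view 2 they are (541,104), (646,104), (647,255), (553,254), with the -y side face visible above them.

```bash
cat > seat.py <<'E'
from h import *
import pickle
np.set_printoptions(precision=4,suppress=True)
c1,c2=[pickle.load(open(f"w{i}.pkl","rb")) for i in(1,2)]
f=lambda x,y,ox,oy:((x+.5)/1.8-.5+ox,(y+.5)/1.8-.5+oy)
A=[(135,88),(249,88),(245,283),(137,283)];B=[(541,104),(646,104),(647,255),(553,254)]
A=[f(*p,210,120) for p in A];B=[f(x-396,y,166,229) for x,y in B]
for a,b in zip(A,B):print("tri",*tri((c1,a),(c2,b)))
for c,Q in((c1,A),(c2,B)):
    w=np.array([plane(c,q,.03)[:2] for q in Q]);e=(w[0]+w[3]-w[1]-w[2]);g=w[2]+w[3]-w[0]-w[1]
    print(w.mean(0),"sizes",np.linalg.norm(e)/2,np.linalg.norm(g)/2,"yaw",np.degrees(np.arctan2(e[1],e[0])),np.degrees(np.arctan2(-g[0],g[1])))
SA=[(73,30),(310,31),(302,239),(80,238)];SB=[(486,37),(705,38),(701,212),(505,208)]
for c,Q in((c1,[f(*p,210,120) for p in SA]),(c2,[f(x-396,y,166,229) for x,y in SB])):
    w=np.array([plane(c,q,.009)[:2] for q in Q]);e=(w[0]+w[3]-w[1]-w[2]);g=w[2]+w[3]-w[0]-w[1]
    print("screws",w.mean(0),"yaw",np.degrees(np.arctan2(e[1],e[0])),np.degrees(np.arctan2(-g[0],g[1])))
E
python3 seat.py
```

```text
tri [0.5669 0.018  0.0334] 0.0003538922067549092
tri [0.5187 0.0137 0.0311] 0.000735604744593148
tri [0.51   0.1034 0.0279] 6.964951793684322e-05
tri [0.5597 0.1075 0.0299] 0.00023422142279777013
[0.5393 0.0605] sizes 0.04913292148874729 0.08936269931778212 yaw 5.5954702096612134 5.301669300416353
[0.5387 0.0609] sizes 0.04961216462908184 0.08795821604555125 yaw 6.356354602596514 5.077580293753138
screws [0.5413 0.041 ] yaw 5.331543229852093 5.450664082401605
screws [0.5411 0.0412] yaw 5.454909420818143 5.656777970938423
```

{"op": "carry_out", "data": {"moves": [-1.57, -4.23, 0, -6.2, -1.57, -4.23, 0, -6.2, -1.57, -4.23, 0, -6.2, -1.57, -4.23, 0, -6.2, -1.57, -4.23, 0, -6.2]}}

```text
clock: 6.5
position: [0.4345, -0.2514, 0.2441]
tcp_rot: [-0.532, 0.846, -0.0, 0.0]
contact_force: [0.4, 0.3, 0.5]
gripper_width: 0.0853
finger_force: 0.0
```

```bash
cat > plate.py <<'E'
from h import *
import sys
np.set_printoptions(precision=4,suppress=True)
X=np.array(eval(sys.argv[1]));z=X[2]
st=ctrl.observe();c=cal("wrist");W=ctrl.camera("wrist")[:,:,::-1].copy();cv2.imwrite(sys.argv[2],W)
p=proj(c,X);print("tcp",st["position"],st["tcp_rot"],"expected px",p)
m,ce,s=blob(cv2.morphologyEx((W.max(2)<60).astype(np.uint8),cv2.MORPH_OPEN,np.ones((3,3))),p,30);print(ce,s)
k=max(cv2.findContours(m,cv2.RETR_EXTERNAL,cv2.CHAIN_APPROX_NONE)[0],key=cv2.contourArea)
full=cv2.drawContours(np.zeros_like(m),[k],-1,1,-1)
full=cv2.erode(full,np.ones((5,5)))
g=W.max(2).astype(int);d=((g>np.median(g[m>0])+25)&(full>0)).astype(np.uint8)
n,l,S,C=cv2.connectedComponentsWithStats(d)
D=[C[i] for i in range(1,n) if 6<S[i,4]<300];print("dots",np.array(D))
w=np.array([plane(c,q,z)[:2] for q in D]);print(w,"mean",w.mean(0))
r=cv2.minAreaRect((w*1000).astype(np.float32));b=cv2.boxPoints(r);e=[b[i]-b[i-1] for i in range(4)];e=max(e,key=np.linalg.norm);print("rect",r[1],"long dir",np.degrees(np.arctan2(e[1],e[0]))%180)
E
python3 plate.py "[.4355,-.2513,.015]" pics/w3.png
```

```text
tcp [ 0.4345 -0.2514  0.2441] [-0.5324  0.8465 -0.0002  0.0002] expected px [315.3384 220.6276]
[316.1219 216.4212] [ 286  165   61  106 6220]
dots [[335.6418 179.5522]
 [296.1045 179.9403]
 [335.3585 258.5472]
 [298.1277 258.8936]]
[[ 0.4059 -0.2752]
 [ 0.4348 -0.2887]
 [ 0.4345 -0.2137]
 [ 0.4634 -0.2272]] mean [ 0.4346 -0.2512]
rect (67.8064956665039, 31.951324462890625) long dir 65.01066
```

{"op": "carry_out", "data": {"moves": [0, 0, -2.8, 0.5, 0, 0, -2.8, 0, 0, 0, -2.8, 0, 0, 0, -2.8, 0, 0, 0, -2.8, 0]}}

```text
clock: 7.18
position: [0.4353, -0.2501, 0.1031]
tcp_rot: [-0.538, 0.843, -0.0, 0.0]
contact_force: [-0.2, -1.0, 0.4]
gripper_width: 0.0854
finger_force: 0.0
```

{"op": "carry_out", "data": {"moves": [0, 0, -1.2, 0, 0, 0, -0.8, 0, 0, 0, -0.5, 0, 0, 0, -0.4, 0, 0, 0, 0, 0]}}

```text
clock: 7.8
position: [0.4356, -0.2497, 0.0751]
tcp_rot: [-0.538, 0.843, -0.0, 0.0]
contact_force: [1.1, -0.4, 0.8]
gripper_width: 0.0856
finger_force: 0.0
```

{"op": "carry_out", "data": {"moves": [0, 0, 0, 0, 0, 0, 0, 0, 0, 0, 0, 0, 0, 0, 0, 0, 0, 0, 0, 0], "claw": 40, "squeeze": 30}}

```text
clock: 8.43
position: [0.4356, -0.2497, 0.0754]
tcp_rot: [-0.538, 0.843, -0.0, 0.0]
contact_force: [-1.1, 2.3, 6.2]
gripper_width: 0.049
finger_force: 31.2
```

{"op": "carry_out", "data": {"moves": [0, 0, 1, 0, 0, 0, 2, 0, 0, 0, 3, 0, 0.2, 0.6, 3, 0, 0.8, 2.4, 2, 3, 1, 3, 0, 3, 1, 3, 0, 3, 1, 3, 0, 3, 1, 3, 0, 3, 1, 3, 0, 3]}}

```text
schema error: expected 5 rows
```

{"op": "carry_out", "data": {"moves": [0, 0, 1, 0, 0, 0, 2, 0, 0, 0, 3, 0, 0, 0, 3, 0, 0, 0, 2, 0]}}

```text
clock: 9.05
position: [0.4357, -0.2497, 0.1869]
tcp_rot: [-0.538, 0.843, -0.001, 0.001]
contact_force: [-0.2, 0.0, -1.3]
gripper_width: 0.0494
finger_force: 31.6
```

{"op": "carry_out", "data": {"moves": [1, 3, 0, 3, 1, 3, 0, 3, 1, 3, 0, 3, 1, 3, 0, 3, 1, 3, 0, 3]}}

```text
clock: 9.68
position: [0.4856, -0.0987, 0.1855]
tcp_rot: [-0.644, 0.765, -0.0, 0.0]
contact_force: [0.9, 0.6, -0.3]
gripper_width: 0.0494
finger_force: 31.6
```

{"op": "carry_out", "data": {"moves": [1.1, 3.2, 0, 3.1, 1.1, 3.2, 0, 3.1, 1.1, 3.2, 0, 3.1, 1.1, 3.2, 0, 3.1, 0.9, 3.2, 0, 3]}}

```text
clock: 10.3
position: [0.5387, 0.0614, 0.1854]
tcp_rot: [0.74, -0.672, 0.0, -0.0]
contact_force: [0.2, 0.1, 0.3]
gripper_width: 0.0489
finger_force: 31.6
```

{"op": "carry_out", "data": {"moves": [0, 0, -1, 0, 0, 0, -1, 0, 0, 0, -1, 0, 0, 0, -0.5, 0, 0, 0, 0, 0]}}

```text
clock: 10.92
position: [0.5382, 0.0598, 0.1495]
tcp_rot: [0.74, -0.673, -0.0, 0.0]
contact_force: [0.8, 0.6, -0.8]
gripper_width: 0.0492
finger_force: 31.6
```

```bash
python3 plate.py "[.539,.0605,.095]" pics/w4.png; python3 - <<'E'
import cv2
cv2.imwrite("pics/w4c.png",cv2.imread("pics/w4.png")[40:440,120:520])
E
```

```text
tcp [0.5382 0.0598 0.1495] [ 0.7396 -0.6731 -0.0002  0.0005] expected px [314.0276 333.5297]Traceback (most recent call last):
  File "plate.py", line 7, in <module>
    m,ce,s=blob(cv2.morphologyEx((W.max(2)<60).astype(np.uint8),cv2.MORPH_OPEN,np.ones((3,3))),p,30);print(ce,s)
           ~~~~^^^^^^^^^^^^^^^^^^^^^^^^^^^^^^^^^^^^^^^^^^^^^^^^^^^^^^^^^^^^^^^^^^^^^^^^^^^^^^^^^^^^^
  File "h.py", line 28, in blob
    k=max(k,key=lambda i:s[i,4]); return (l==k).astype(np.uint8),ce[k],s[k]
ValueError: max() iterable argument is empty
```

View pics/w4c.png

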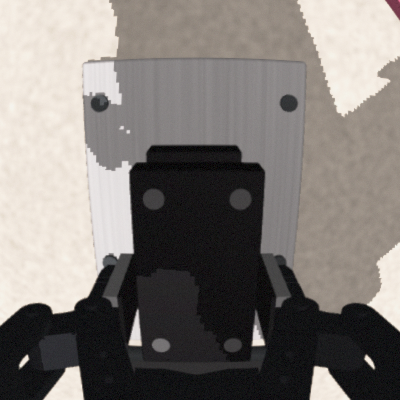

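The plate sits level in the grip above the housing. Its dots are at full pixels (273,239), (360,239), (280,385), (353,385). Now I compute its offset from the seat.

```bash
cat > off.py <<'E'
from h import *
np.set_printoptions(precision=4,suppress=True)
W=cv2.imread("pics/w4.png");c=cal("wrist");g=W.max(2).astype(np.float32)
D=[]
for x,y in[(273,239),(360,239),(353,385),(280,385)]:
    p=g[y-13:y+14,x-13:x+14];lo=np.median(p);m=(p>lo+18)|(p>90);yy,xx=np.nonzero(m);D.append((x-13+xx.mean(),y-13+yy.mean()))
print(np.array(D))
for z in(.087,.089,.091):
    w=np.array([plane(c,q,z)[:2] for q in D]);e=w[0]+w[3]-w[1]-w[2];f=w[2]+w[3]-w[0]-w[1]
    print(z,w.mean(0),"sizes",np.linalg.norm(e)/2,np.linalg.norm(f)/2,"yaw",np.degrees(np.arctan2(e[1],e[0])),np.degrees(np.arctan2(-f[0],f[1])))
E
python3 off.py
```

```text
[[273.0724 238.8421]
 [359.9136 238.9003]
 [352.5172 384.7438]
 [280.5209 384.7163]]
0.087 [0.5384 0.0593] sizes 0.03250410846024854 0.06897352172166508 yaw 5.440526431537677 5.5235663661302565
0.089 [0.5385 0.0582] sizes 0.032012221071527125 0.06792973965540446 yaw 5.440526431537672 5.523566366130269
0.091 [0.5387 0.057 ] sizes 0.03152033368280549 0.06688595758914383 yaw 5.440526431537678 5.523566366130283
```

{"op": "carry_out", "data": {"moves": [0.05, 0.22, -1, 0, 0, 0, -1, 0, 0, 0, -1, 0, 0, 0, -0.7, 0, 0, 0, 0, 0]}}

```text
clock: 11.6
position: [0.5386, 0.0624, 0.1121]
tcp_rot: [0.74, -0.673, -0.0, 0.001]
contact_force: [-0.7, -0.2, -0.2]
gripper_width: 0.0491
finger_force: 31.6
```

```bash
python3 - <<'E'
from h import *
print(ctrl.observe()["position"])
W=ctrl.camera("wrist")[:,:,::-1];S=ctrl.camera("scene")[:,:,::-1];cv2.imwrite("pics/w5.png",W);cv2.imwrite("pics/s5.png",S)
c=cal("wrist");print(proj(c,[.539,.0605,.05]))
a=cv2.convertScaleAbs(W[200:420,210:430],alpha=2.2);b=cv2.convertScaleAbs(S[230:320,285:395],alpha=2.2)
cv2.imwrite("pics/mix5.png",np.hstack([cv2.resize(x,(400,400),interpolation=cv2.INTER_CUBIC) if x is a else cv2.resize(x,(400,400),interpolation=cv2.INTER_CUBIC) for x in(a,b[:, :90])]))
E
```

```text
[0.53862395 0.06238027 0.11210353]
[317.00015876 316.97913722]
```

View pics/mix5.png

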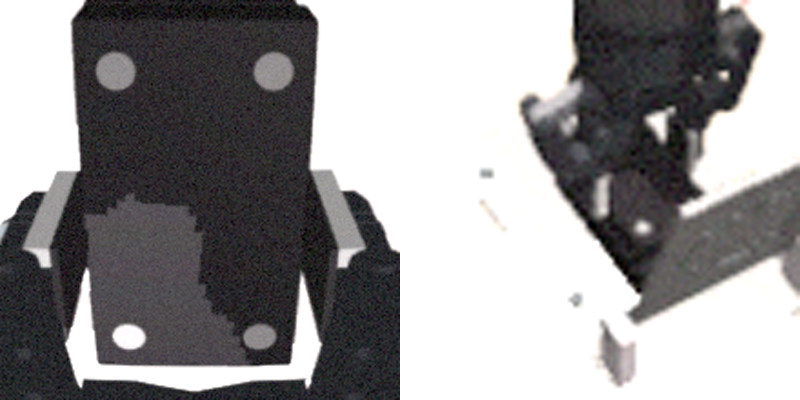

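```bash
python3 - <<'E'
from h import *
W=cv2.imread("pics/w5.png");g=W.max(2).astype(int);c=cal("wrist")
print(g[180:230,295:335].mean(1).round().astype(int).tolist())
o=np.array([.539,.0605]);R=np.array([[.9954,-.0958],[.0958,.9954]])
for n,y,z in(("plate top",-.045,.0517),("plate bot",-.045,.0367),("housing",-.045,.03)):
    q=o+R@[0,y];print(n,proj(c,[*q,z]))
for r in (205,215,212): print(r,[int(v) for v in g[r,265:370:1]])
E
```

```text
[133, 133, 133, 133, 133, 133, 133, 133, 133, 133, 128, 100, 40, 15, 13, 13, 13, 13, 12, 13, 16, 17, 16, 13, 13, 11, 13, 13, 12, 14, 17, 20, 23, 24, 23, 23, 23, 24, 23, 23, 22, 24, 23, 23, 23, 23, 23, 23, 22, 22]
plate top [317.17486045 208.57107323]
plate bot [317.07451075 200.44166416]
housing [317.03572938 197.30886475]
205 [12, 17, 15, 13, 17, 16, 11, 9, 19, 16, 9, 14, 8, 8, 14, 4, 14, 15, 1, 14, 12, 21, 13, 11, 14, 17, 12, 15, 10, 16, 18, 14, 11, 16, 17, 11, 15, 20, 12, 16, 13, 7, 4, 8, 14, 11, 10, 12, 8, 10, 11, 10, 12, 14, 14, 3, 11, 10, 13, 13, 12, 12, 11, 8, 12, 9, 7, 0, 17, 8, 15, 2, 11, 15, 16, 20, 9, 20, 15, 14, 8, 19, 8, 7, 16, 15, 12, 16, 6, 13, 6, 12, 17, 9, 11, 13, 10, 20, 7, 5, 17, 18, 6, 9, 18]
215 [24, 19, 28, 19, 25, 18, 27, 25, 21, 30, 22, 22, 14, 19, 25, 25, 29, 21, 21, 24, 24, 26, 22, 24, 16, 24, 23, 18, 24, 25, 19, 18, 23, 19, 18, 24, 23, 28, 23, 21, 25, 26, 29, 26, 23, 25, 19, 27, 26, 20, 29, 20, 21, 23, 19, 12, 25, 28, 24, 25, 25, 23, 20, 25, 25, 27, 29, 24, 25, 23, 22, 24, 26, 19, 29, 27, 27, 26, 26, 19, 23, 15, 25, 23, 21, 30, 25, 22, 25, 22, 29, 25, 23, 24, 20, 23, 25, 27, 28, 25, 21, 21, 27, 29, 26]
212 [19, 23, 25, 27, 22, 25, 24, 20, 12, 19, 23, 27, 17, 16, 23, 16, 21, 20, 21, 12, 22, 24, 27, 17, 24, 25, 20, 18, 28, 14, 21, 14, 22, 19, 26, 26, 16, 24, 15, 18, 16, 23, 26, 23, 30, 17, 23, 23, 25, 26, 22, 25, 24, 23, 27, 26, 32, 22, 21, 25, 24, 18, 20, 23, 23, 22, 22, 27, 23, 19, 16, 26, 22, 24, 25, 23, 15, 17, 18, 26, 30, 25, 25, 25, 27, 22, 21, 25, 25, 24, 23, 24, 23, 19, 23, 17, 22, 22, 25, 20, 25, 17, 16, 19, 22]
```

{"op": "carry_out", "data": {"moves": [0, 0.02, -0.3, 0, 0, 0, -0.2, 0, 0, 0, -0.15, 0, 0, 0, 0, 0, 0, 0, 0, 0]}}

```text
clock: 12.32
position: [0.539, 0.0627, 0.1064]
tcp_rot: [0.74, -0.673, 0.0, -0.0]
contact_force: [0.2, 0.1, -0.4]
gripper_width: 0.0494
finger_force: 31.6
```

{"op": "carry_out", "data": {"moves": [0, 0, -0.1, 0, 0, 0, -0.05, 0, 0, 0, 0, 0, 0, 0, 0, 0, 0, 0, 0, 0]}}

```text
clock: 12.95
position: [0.539, 0.0628, 0.1054]
tcp_rot: [0.74, -0.673, 0.0, -0.0]
contact_force: [-3.1, 0.7, 5.2]
gripper_width: 0.049
finger_force: 32.2
```

{"op": "carry_out", "data": {"moves": [0, 0, 0, 0, 0, 0, 0, 0, 0, 0, 0, 0, 0, 0, 0, 0, 0, 0, 0, 0], "claw": 90}}

```text
clock: 13.58
position: [0.539, 0.0627, 0.1049]
tcp_rot: [0.74, -0.673, -0.0, 0.0]
contact_force: [0.4, 0.8, -0.4]
gripper_width: 0.0768
finger_force: 0.0
```

{"op": "carry_out", "data": {"moves": [0, 0, 1.5, 0, 0, 0, 2.5, 0, 0, 0, 4, 0, 0, 0, 4, 0, 0, -1, 2, 0]}}

```text
clock: 14.2
position: [0.5397, 0.0531, 0.2486]
tcp_rot: [0.74, -0.672, 0.001, -0.002]
contact_force: [0.1, 0.0, -0.3]
gripper_width: 0.077
finger_force: 0.0
```

```bash
python3 - <<'E'
from h import *
np.set_printoptions(precision=4,suppress=True)
c=cal("wrist");print(ctrl.observe()["position"]);W=ctrl.camera("wrist")[:,:,::-1];cv2.imwrite("pics/w6.png",W)
p=proj(c,[.539,.061,.045]).astype(int);print(p)
a=cv2.convertScaleAbs(W[p[1]-75:p[1]+75,p[0]-60:p[0]+60],alpha=2.5)
cv2.imwrite("pics/w6c.png",cv2.resize(a,None,fx=4,fy=4,interpolation=cv2.INTER_CUBIC))
E
```

```text
[0.5397 0.0531 0.2486]
[317 237]
```

View pics/w6c.png

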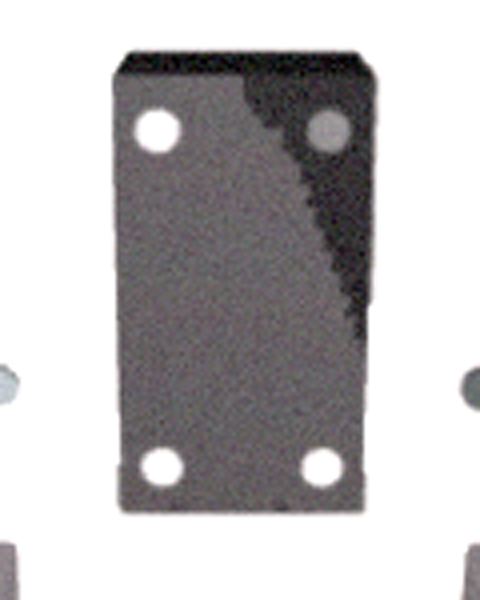

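The plate lies on the housing with straight continuous sides and no ledge. I check the dot centre and the housing's bottom edge numerically.

```bash
python3 - <<'E'
from h import *
np.set_printoptions(precision=4,suppress=True)
W=cv2.imread("pics/w6.png");c=cal("wrist");g=W.max(2).astype(float)
f=lambda x,y:((x+.5)/4-.5+257,(y+.5)/4-.5+162)
D=[]
for x,y in[(157,131),(329,132),(322,468),(162,468)]:
    u,v=np.round(f(x,y)).astype(int);p=g[v-7:v+8,u-7:u+8];m=p>np.median(p)+14;yy,xx=np.nonzero(m);D.append((u-7+xx.mean(),v-7+yy.mean()))
w=np.array([plane(c,q,.045)[:2] for q in D]);e=w[0]+w[3]-w[1]-w[2];h=w[2]+w[3]-w[0]-w[1]
print(w.mean(0),np.linalg.norm(e)/2,np.linalg.norm(h)/2,np.degrees([np.arctan2(e[1],e[0]),np.arctan2(-h[0],h[1])]))
o=w.mean(0)
R=np.array([[.9954,-.0958],[.0958,.9954]])
for n,q,z in(("top -y edge",f(245,75),.045),("bottom -y edge",f(245,51),.008),("top +y edge",f(245,512),.045),("left top",f(116,250),.045),("right",f(371,250),.045)):
    print(n,R.T@(plane(c,q,z)[:2]-o))
E
```

```text
[0.54   0.0606] 0.03208009750543202 0.06834695595495154 [5.443  5.4452]
top -y edge [-0.0004 -0.0447]
bottom -y edge [-0.0004 -0.0445]
top +y edge [-0.0007  0.0441]
left top [ 0.0242 -0.0109]
right [-0.0247 -0.0111]
```

The plate is flush within about 0.5 mm and the yaw agrees (5.44°). Next I go over and behind the cover with shut fingers.

{"op": "carry_out", "data": {"moves": [0, 0, 2.5, 0, 0, 1, 2, 0, -0.4, 4, 0, 0, -0.4, 4, 0, 0, -0.4, 4, 0, 0], "claw": 0}}

```text
clock: 14.88
position: [0.5266, 0.1837, 0.2911]
tcp_rot: [0.74, -0.673, 0.0, -0.001]
contact_force: [1.1, 0.5, -0.4]
gripper_width: -0.0002
finger_force: 0.0
```

{"op": "carry_out", "data": {"moves": [-0.3, 2.5, 0, 0, -0.2, 2.5, 0, 0, 0, 0.5, 0, 0, 0, 0, -3, 0, 0, 0, -2.8, 0]}}

```text
clock: 15.5
position: [0.522, 0.2374, 0.2316]
tcp_rot: [0.74, -0.673, 0.0, -0.0]
contact_force: [-0.2, -0.8, -0.5]
gripper_width: -0.0003
finger_force: 0.0
```

{"op": "carry_out", "data": {"moves": [0.16, -1.7, -0.05, 0, 0.16, -1.7, -0.05, 0, 0.16, -1.7, -0.05, 0, 0.16, -1.7, -0.05, 0, 0.16, -1.7, -0.05, 0]}}

```text
clock: 16.12
position: [0.5305, 0.1518, 0.2302]
tcp_rot: [0.74, -0.673, 0.0, -0.001]
contact_force: [0.3, 3.2, 2.0]
gripper_width: -0.0002
finger_force: 1.5
```

{"op": "carry_out", "data": {"moves": [0.14, -1.5, -0.05, 0, 0.14, -1.5, -0.15, 0, 0.14, -1.45, -0.4, 0, 0.13, -1.37, -0.5, 0, 0.12, -1.27, -0.7, 0]}}

```text
clock: 16.75
position: [0.5365, 0.0809, 0.2107]
tcp_rot: [0.74, -0.673, -0.0, 0.0]
contact_force: [-0.3, 2.2, -0.4]
gripper_width: -0.0001
finger_force: 1.0
```

{"op": "carry_out", "data": {"moves": [0.12, -1.2, -0.91, 0, 0.1, -1.05, -1.1, 0, 0.09, -0.9, -1.18, 0, 0.07, -0.7, -1.33, 0, 0.06, -0.59, -1.38, 0]}}

```text
clock: 17.38
position: [0.541, 0.0369, 0.1513]
tcp_rot: [0.74, -0.673, -0.0, 0.0]
contact_force: [-0.2, 0.8, 1.7]
gripper_width: -0.0002
finger_force: 0.8
```

{"op": "carry_out", "data": {"moves": [0.03, -0.35, -1.0, 0, 0.02, -0.15, -0.9, 0, 0, 0, -0.6, 0, 0, 0, -0.2, 0, 0, 0, 0, 0]}}

```text
clock: 18.0
position: [0.5415, 0.0326, 0.1254]
tcp_rot: [0.74, -0.673, -0.0, -0.0]
contact_force: [-0.2, 0.3, 0.2]
gripper_width: 0.0001
finger_force: 0.0
```

{"op": "carry_out", "data": {"moves": [0, 0, -0.1, 0, 0, 0, -0.1, 0, 0, 0, -0.05, 0, 0, 0, 0, 0, 0, 0, 0, 0]}}

```text
clock: 18.62
position: [0.5417, 0.0326, 0.1237]
tcp_rot: [0.74, -0.673, 0.0, -0.0]
contact_force: [-1.9, 1.0, 7.6]
gripper_width: -0.0002
finger_force: 3.8
```

{"op": "carry_out", "data": {"moves": [0, 0, -0.1, 0, 0, 0, -0.05, 0, 0, 0, 0, 0, 0, 0, 0, 0, 0, 0, 0, 0]}}

```text
clock: 19.25
position: [0.5418, 0.0326, 0.1236]
tcp_rot: [0.74, -0.672, 0.0, -0.001]
contact_force: [-8.4, 1.8, 22.3]
gripper_width: 0.0003
finger_force: 11.1
```

The cover is flat on the plate: z stopped while the force rose. Now to the weight.

{"op": "carry_out", "data": {"moves": [0, 0, 2, 0, 0, 0, 4, 0, 1, -2, 4, 0, 2, -4.5, 0, 0, 2, -4.5, 0, 0]}}

```text
clock: 19.88
position: [0.5923, -0.0783, 0.2225]
tcp_rot: [0.74, -0.672, 0.001, -0.001]
contact_force: [-0.7, 0.1, -0.0]
gripper_width: -0.0001
finger_force: 0.0
```

{"op": "carry_out", "data": {"moves": [2, -4.5, 0, 0, 2, -4.5, 0, 0, 0.5, -1.9, 0, 0, 0, 0, 0, 0, 0, 0, 0, 0], "claw": 75}}

```text
clock: 20.5
position: [0.6362, -0.1859, 0.2213]
tcp_rot: [0.74, -0.673, -0.0, -0.0]
contact_force: [-0.2, -0.0, -0.5]
gripper_width: 0.0641
finger_force: 0.0
```

```bash
python3 - <<'E'
from h import *
np.set_printoptions(precision=4,suppress=True)
print(ctrl.observe()["position"]);c=cal("wrist");W=ctrl.camera("wrist")[:,:,::-1].copy();T=ctrl.camera("top")[:,:,::-1].copy()
cv2.imwrite("pics/w7.png",W);cv2.imwrite("pics/top7.png",T);p=proj(c,[.637,-.186,.055]);print(p, proj(c,[.637,-.186,.024]))
u,v=p.astype(int);a=W[max(v-110,0):v+110,u-150:u+150]
b=T[180:270,230:350]
cv2.imwrite("pics/mix7.png",np.hstack([cv2.resize(a,(int(a.shape[1]*400/a.shape[0]),400)),cv2.resize(b,(250,188*1))[:, :] if 0 else cv2.copyMakeBorder(cv2.resize(b,(250,188)),0,212,0,0,cv2.BORDER_CONSTANT)])[:, :800])
print(a.shape,max(v-110,0),u-150)
E
```

```text
[ 0.6362 -0.1859  0.2213]
[314.9884 243.002 ] [315.1027 230.2738]
(220, 300, 3) 133 164
```

View pics/mix7.png

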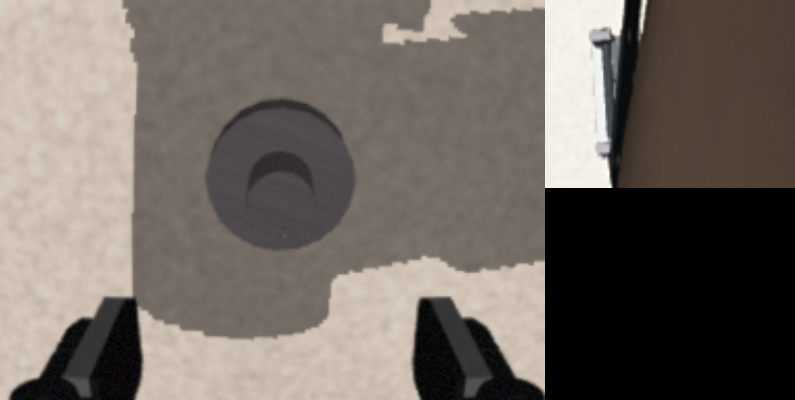

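The wrist view shows the weight: base disc centre at full px (318.6,229.8), knob top centre near (318.6,246.3). All picture views are now used up, so the rest is checked numerically.

```bash
python3 - <<'E'
from h import *
np.set_printoptions(precision=4,suppress=True)
c=cal("wrist");ct=cal("top")
print("base",plane(c,(318.6,229.8),.024),"knob",plane(c,(318.6,246.3),.055))
t=(570/3.3+240-.35,22/3.3+170-.35)
print("knob tri with top",tri((c,(318.6,246.3)),(ct,t)))
E
```

```text
base [ 0.6347 -0.1861  0.024 ] knob [ 0.6346 -0.1834  0.055 ]
knob tri with top (array([ 0.6356, -0.1857,  0.0631]), np.float64(0.0007284198271283991))
```

{"op": "carry_out", "data": {"moves": [-0.1, 0.08, -2.5, 0, 0, 0, -3, 0, 0, 0, -3, 0, 0, 0, -2.5, 0, 0, 0, -1, 0]}}

```text
clock: 21.22
position: [0.6349, -0.1847, 0.1002]
tcp_rot: [0.74, -0.672, -0.001, 0.001]
contact_force: [0.5, 0.3, 0.0]
gripper_width: 0.0642
finger_force: 0.0
```

{"op": "carry_out", "data": {"moves": [0, 0, 0, 0, 0, 0, 0, 0, 0, 0, 0, 0, 0, 0, 0, 0, 0, 0, 0, 0], "claw": 5, "squeeze": 60}}

```text
clock: 21.85
position: [0.6358, -0.1857, 0.103]
tcp_rot: [0.74, -0.673, 0.001, -0.0]
contact_force: [-2.4, 1.5, 7.0]
gripper_width: 0.0231
finger_force: 59.3
```

{"op": "carry_out", "data": {"moves": [0, 0, 0.5, 0, 0, 0, 1, 0, 0, 0, 1.5, 0, 0, 0, 2, 0, 0, 0, 2, 0]}}

```text
clock: 22.48
position: [0.6356, -0.1858, 0.1728]
tcp_rot: [0.74, -0.673, 0.0, -0.0]
contact_force: [-0.3, -0.1, -6.6]
gripper_width: 0.0236
finger_force: 59.2
```

{"op": "carry_out", "data": {"moves": [0, 0, 2, 0, 0, 0, 2, 0, 0, 0, 0, 0, 0, 0, 0, 0, 0, 0, 0, 0]}}

```text
clock: 23.1
position: [0.635, -0.1857, 0.2103]
tcp_rot: [0.74, -0.673, -0.001, 0.001]
contact_force: [0.2, 0.4, -6.6]
gripper_width: 0.0235
finger_force: 59.3
```

```bash
python3 - <<'E'
from h import *
np.set_printoptions(precision=4,suppress=True)
s=ctrl.observe();print(s["position"],s["contact_force"],s["moment"],s["tcp_rot"]);c=cal("wrist");W=ctrl.camera("wrist")[:,:,::-1].copy();cv2.imwrite("pics/w8.png",W)
S=ctrl.camera("scene")[:,:,::-1].copy();cv2.imwrite("pics/s8.png",S);cs=cal("scene")
# weight base front edge in wrist: sample the rows along the column for the disc
p=s["position"];dz=p[2]-.103
q=proj(c,[p[0],p[1],.024+dz]);print("base top expected",q, proj(c,[p[0]+.031,p[1],.024+dz])[0],proj(c,[p[0]-.031,p[1],.024+dz])[0],"-y edge row",proj(c,[p[0]-.003,p[1]-.031,.024+dz])[1])
g=W.max(2).astype(int);r=int(q[1]);
for rr in(r-70,r-50,r-30,r-10): print(rr,g[max(rr,0),200:440:5].tolist())
print("col",g[100:400:5,316].tolist())
# cover free edge and posts in scene, ring: mid-face expected px
print(proj(cs,[.539,.061,.051]))
E
```

```text
[ 0.635  -0.1857  0.2103] [ 0.2471  0.3982 -6.6376] [ 0.033   0.0104 -0.0511] [ 0.7398 -0.6729 -0.0008  0.0005]
base top expected [315.9771 303.3456] 247.08645963837674 383.87092513568604 -y edge row 237.80003980485037
233 [219, 216, 215, 218, 219, 209, 213, 123, 120, 130, 125, 125, 125, 122, 123, 117, 124, 117, 60, 50, 52, 47, 52, 56, 55, 55, 52, 55, 55, 86, 122, 118, 116, 123, 124, 128, 125, 130, 121, 123, 125, 126, 126, 126, 124, 126, 129, 121]
253 [214, 222, 211, 222, 222, 219, 213, 119, 120, 126, 123, 126, 122, 83, 49, 65, 80, 80, 82, 86, 83, 83, 83, 81, 83, 86, 83, 77, 82, 83, 82, 79, 53, 52, 111, 120, 122, 119, 125, 124, 126, 123, 125, 127, 128, 121, 124, 122]
273 [219, 211, 217, 219, 222, 222, 213, 120, 125, 118, 118, 88, 80, 83, 84, 81, 85, 81, 82, 81, 83, 81, 82, 81, 83, 83, 82, 81, 78, 83, 84, 83, 83, 86, 85, 84, 129, 132, 124, 128, 129, 130, 121, 126, 126, 125, 128, 129]
293 [214, 219, 221, 213, 220, 223, 221, 118, 120, 119, 93, 79, 85, 85, 82, 60, 59, 6, 77, 49, 55, 51, 53, 59, 55, 55, 55, 53, 51, 20, 58, 61, 59, 81, 82, 82, 83, 222, 221, 222, 222, 218, 218, 218, 219, 221, 221, 220]
col [130, 123, 120, 125, 121, 128, 127, 123, 124, 124, 127, 124, 126, 123, 120, 118, 125, 129, 120, 121, 117, 115, 120, 127, 128, 118, 54, 55, 56, 82, 84, 82, 85, 81, 84, 80, 58, 53, 55, 56, 49, 56, 55, 82, 82, 80, 80, 80, 85, 81, 80, 81, 78, 81, 181, 204, 207, 208, 214, 219]
[338.7606 269.0013]
```

{"op": "carry_out", "data": {"moves": [-1.9, 4.89, 0, 0, -1.9, 4.89, 0, 0, -1.9, 4.89, 0, 0, -1.9, 4.89, 0, 0, -1.9, 4.88, 0, 0]}}

```text
clock: 23.82
position: [0.5398, 0.0601, 0.2113]
tcp_rot: [0.74, -0.673, 0.0, -0.0]
contact_force: [1.2, 1.3, -6.1]
gripper_width: 0.0239
finger_force: 59.5
```

{"op": "carry_out", "data": {"moves": [0, 0, -1, 0, 0, 0, -1, 0, 0, 0, -1, 0, 0, 0, -0.5, 0, 0, 0, 0, 0]}}

```text
clock: 24.45
position: [0.5405, 0.0578, 0.1757]
tcp_rot: [0.739, -0.673, -0.0, 0.001]
contact_force: [0.7, -0.3, -5.3]
gripper_width: 0.023
finger_force: 59.5
```

```bash
python3 - <<'E'
from h import *
np.set_printoptions(precision=4,suppress=True)
s=ctrl.observe();p=s["position"];print(p,s["contact_force"]);c=cal("wrist");W=ctrl.camera("wrist")[:,:,::-1].copy();cv2.imwrite("pics/w9.png",W)
g=W.max(2).astype(int);o=np.array([.539,.061]);R=np.array([[.9954,-.0958],[.0958,.9954]])
J=lambda x,y,z:proj(c,[*(o+R@[x,y]),z])
print("cover free edge",J(0,-.07,.051),"left/right at y-.05",J(.05,-.05,.051),J(-.05,-.05,.051),"ring -y",J(0,-.036,.051))
d=p[2]-.103;q=[p[0]-.0009,p[1]+.0023];print("weight -y edge",proj(c,[q[0],q[1]-.031,.024+d]),proj(c,[q[0],q[1]-.031,d]))
u=int(J(0,-.05,.051)[0])
print("col",u,[(i,int(v)) for i,v in zip(range(60,320,2),g[60:320:2,u-2:u+3].mean(1))])
r=int(J(0,-.05,.051)[1]);print("row",r,[(i,int(v)) for i,v in zip(range(140,500,4),g[r-1:r+2,140:500:4].mean(0))])
E
```

```text
[0.5405 0.0578 0.1757] [ 0.6503 -0.3488 -5.2887]
cover free edge [318.2534 145.3191] left/right at y-.05 [225.0335 184.4319] [411.1536 184.3609] ring -y [318.2319 209.1126]
weight -y edge [324.6975 242.727 ] [323.5383 227.5231]
col 318 [(60, 148), (62, 150), (64, 150), (66, 145), (68, 143), (70, 142), (72, 142), (74, 139), (76, 140), (78, 140), (80, 141), (82, 142), (84, 141), (86, 143), (88, 145), (90, 145), (92, 147), (94, 144), (96, 142), (98, 144), (100, 146), (102, 146), (104, 121), (106, 128), (108, 136), (110, 136), (112, 135), (114, 135), (116, 135), (118, 136), (120, 135), (122, 134), (124, 135), (126, 135), (128, 134), (130, 134), (132, 134), (134, 134), (136, 134), (138, 134), (140, 134), (142, 135), (144, 132), (146, 82), (148, 66), (150, 68), (152, 69), (154, 68), (156, 68), (158, 68), (160, 67), (162, 67), (164, 68), (166, 68), (168, 66), (170, 65), (172, 68), (174, 68), (176, 68), (178, 68), (180, 67), (182, 67), (184, 67), (186, 66), (188, 66), (190, 66), (192, 67), (194, 67), (196, 66), (198, 66), (200, 66), (202, 66), (204, 66), (206, 64), (208, 54), (210, 50), (212
[... 933 characters left out ...]
2, 65), (256, 67), (260, 65), (264, 66), (268, 65), (272, 66), (276, 67), (280, 66), (284, 67), (288, 67), (292, 66), (296, 66), (300, 67), (304, 67), (308, 66), (312, 66), (316, 67), (320, 65), (324, 68), (328, 67), (332, 66), (336, 67), (340, 66), (344, 69), (348, 69), (352, 68), (356, 66), (360, 67), (364, 67), (368, 68), (372, 67), (376, 68), (380, 67), (384, 69), (388, 70), (392, 67), (396, 67), (400, 69), (404, 68), (408, 69), (412, 137), (416, 143), (420, 145), (424, 149), (428, 147), (432, 143), (436, 145), (440, 149), (444, 149), (448, 151), (452, 149), (456, 144), (460, 148), (464, 149), (468, 152), (472, 147), (476, 148), (480, 148), (484, 146), (488, 147), (492, 148), (496, 147)]
```

The cover's free edge (row 145.5), the ring (row 210) and the sides all lie where a flat-closed cover should be. The weight needs +2 mm in y. Now I lower it.

{"op": "carry_out", "data": {"moves": [-0.05, 0.2, -0.7, 0, 0, 0, -0.6, 0, 0, 0, -0.4, 0, 0, 0, -0.2, 0, 0, 0, 0, 0]}}

```text
clock: 25.12
position: [0.54, 0.0606, 0.1573]
tcp_rot: [0.74, -0.673, -0.0, 0.0]
contact_force: [-0.3, -0.4, -6.3]
gripper_width: 0.0237
finger_force: 59.6
```

{"op": "carry_out", "data": {"moves": [0, 0, -0.08, 0, 0, 0, -0.08, 0, 0, 0, 0, 0, 0, 0, 0, 0, 0, 0, 0, 0]}}

```text
clock: 25.75
position: [0.5401, 0.0606, 0.1558]
tcp_rot: [0.74, -0.673, -0.0, -0.0]
contact_force: [0.5, 0.4, -5.6]
gripper_width: 0.0237
finger_force: 59.6
```

{"op": "carry_out", "data": {"moves": [0, 0, -0.08, 0, 0, 0, -0.07, 0, 0, 0, 0, 0, 0, 0, 0, 0, 0, 0, 0, 0]}}

```text
clock: 26.38
position: [0.5401, 0.0606, 0.1543]
tcp_rot: [0.74, -0.673, 0.0, 0.0]
contact_force: [0.5, -0.9, -6.9]
gripper_width: 0.0236
finger_force: 59.8
```

{"op": "carry_out", "data": {"moves": [0, 0, -0.07, 0, 0, 0, -0.07, 0, 0, 0, -0.05, 0, 0, 0, 0, 0, 0, 0, 0, 0]}}

```text
clock: 27.0
position: [0.54, 0.0606, 0.1541]
tcp_rot: [0.74, -0.673, 0.0, -0.0]
contact_force: [-7.8, 0.1, 12.8]
gripper_width: 0.0237
finger_force: 61.8
```

{"op": "carry_out", "data": {"moves": [0, 0, 0.1, 0, 0, 0, 0, 0, 0, 0, 0, 0, 0, 0, 0, 0, 0, 0, 0, 0]}}

```text
clock: 27.62
position: [0.5401, 0.0606, 0.1541]
tcp_rot: [0.74, -0.673, 0.0, -0.0]
contact_force: [-6.4, 0.4, 7.7]
gripper_width: 0.0233
finger_force: 60.9
```

{"op": "carry_out", "data": {"moves": [0, 0, 0, 0, 0, 0, 0, 0, 0, 0, 0, 0, 0, 0, 0, 0, 0, 0, 0, 0], "claw": 75}}

```text
clock: 28.25
position: [0.5401, 0.0606, 0.1534]
tcp_rot: [0.74, -0.673, 0.0, -0.0]
contact_force: [0.2, 0.6, -0.1]
gripper_width: 0.0642
finger_force: 0.0
```

{"op": "carry_out", "data": {"moves": [0, 0, 1, 0, 0, 0, 2, 0, 0, 0, 3, 0, 0, 0, 3, 0, 0, 0, 2, 0]}}

```text
clock: 28.88
position: [0.5404, 0.0607, 0.2658]
tcp_rot: [0.74, -0.673, 0.001, -0.001]
contact_force: [1.1, -0.3, 0.1]
gripper_width: 0.0643
finger_force: 0.0
```

{"op": "carry_out", "data": {"moves": [0, 0, 0, 0, 0, 0, 0, 0, 0, 0, 0, 0, 0, 0, 0, 0, 0, 0, 0, 0]}}

```text
clock: 29.5
position: [0.54, 0.0606, 0.263]
tcp_rot: [0.74, -0.673, -0.0, 0.0]
contact_force: [0.7, 0.3, -0.4]
gripper_width: 0.0641
finger_force: 0.0
```

```bash
python3 - <<'E'
from h import *
np.set_printoptions(precision=4,suppress=True)
s=ctrl.observe();print(s["position"],s["gripper_width"]);c=cal("wrist");W=ctrl.camera("wrist")[:,:,::-1].copy();cv2.imwrite("pics/w10.png",W)
g=cv2.medianBlur(W,3).max(2).astype(int);o=np.array([.539,.061]);R=np.array([[.9954,-.0958],[.0958,.9954]])
J=lambda x,y,z:proj(c,[*(o+R@[x,y]),z])
print("expect: free edge",J(0,-.07,.051)[1],"ring -y",J(0,-.036,.051)[1],"ring +y",J(0,.036,.051)[1],"base top -y",J(0,-.031,.075)[1],"+y",J(0,.031,.075)[1],"ctr",J(0,0,.075),"LR",J(.031,0,.075)[0],J(-.031,0,.075)[0],"ringLR",J(.036,0,.051)[0],J(-.036,0,.051)[0],"knob",J(0,0,.106))
u,v=J(0,0,.075).astype(int)
print("col",[(i,int(x)) for i,x in zip(range(v-110,v+80,2),g[v-110:v+80:2,u])])
print("row",[(i,int(x)) for i,x in zip(range(u-90,u+90,2),g[v,u-90:u+90:2])])
E
```

```text
[0.54   0.0606 0.263 ] 0.06406741796512519
expect: free edge 136.10903678311053 ring -y 180.66112144611964 ring +y 268.9075894944799 base top -y 192.5599854877509 +y 274.5919355311845 ctr [317.3739 234.9139] LR 274.6257940044726 360.08211912406966 ringLR 271.5643353988759 362.905680553961 knob [317.5589 248.6517]
col [(124, 118), (126, 118), (128, 117), (130, 117), (132, 117), (134, 115), (136, 93), (138, 57), (140, 59), (142, 60), (144, 58), (146, 58), (148, 59), (150, 59), (152, 58), (154, 59), (156, 64), (158, 64), (160, 92), (162, 99), (164, 71), (166, 59), (168, 58), (170, 58), (172, 58), (174, 60), (176, 57), (178, 57), (180, 45), (182, 47), (184, 55), (186, 56), (188, 56), (190, 53), (192, 54), (194, 66), (196, 91), (198, 143), (200, 145), (202, 152), (204, 157), (206, 88), (208, 85), (210, 84), (212, 84), (214, 85), (216, 83), (218, 81), (220, 55), (222, 54), (224, 52), (226, 52), (228, 52), (230, 64), (232, 153), (234, 160), (236, 157), (238, 154), (240, 154), (242, 156), (244, 159), (246, 162), (248, 162), (250, 163), (252, 162), (254, 159), (256, 155), (258, 159), (260, 15
[... 664 characters left out ...]
85, 161), (287, 161), (289, 160), (291, 160), (293, 160), (295, 160), (297, 153), (299, 73), (301, 52), (303, 52), (305, 93), (307, 143), (309, 152), (311, 155), (313, 158), (315, 160), (317, 160), (319, 160), (321, 158), (323, 154), (325, 136), (327, 84), (329, 59), (331, 53), (333, 62), (335, 141), (337, 109), (339, 83), (341, 82), (343, 82), (345, 83), (347, 83), (349, 83), (351, 83), (353, 83), (355, 83), (357, 82), (359, 54), (361, 47), (363, 51), (365, 55), (367, 55), (369, 56), (371, 57), (373, 57), (375, 57), (377, 57), (379, 79), (381, 108), (383, 112), (385, 111), (387, 112), (389, 122), (391, 122), (393, 124), (395, 125), (397, 127), (399, 127), (401, 126), (403, 126), (405, 126)]
```

The weight stands centred on the ring within about 1 mm, the cover is flat, and the gripper is clear. I'm handing the job in.

```bash
python3 -c "
from cell import ctrl
print(ctrl.finish_job())"
```

```text
the job is handed in; nothing more can be done
None
```

The job is handed in at about 30 s: cover folded back, black plate flush on the housing within about 0.5 mm, cover folded flat, and the weight then set down within about 1 mm of the ring's centre; I gave no other item a separate final check, and the judge returned no verdict.

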